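Pass the weekly dispenser rack through the spring-gated chute

TASK

Pass the filled dispenser rack through the transfer chute: push the spring-loaded side gate outward with one fingertip and hold it open while another fingertip pushes the rack from behind past the gate's lip, then push the rack on until it is fully home against the end stop and let the gate spring shut behind it. Only push: do not grip, lift or tip the rack, and leave the other things on the counter where they stand.

Things in the scene. Friction and masses are not known exactly. Their poses are not given: they have to be found in the camera images.
- chute: Aluminium channel fixed to the counter; base plate 380x124x6 mm, origin at the centre of its underside, on the counter. +x: the way the rack travels (roughly robot's left to right), +y: gate side (away from the robot). Lane y -40..40 mm, floor z 6. Rail on the -y side 4 mm thick, top z 36. Kerb on the +y side 4 mm thick, top z 20, beyond x +44 top z 36.
- gate (a joint): Gate hinge, rad: 0 shut (upright), grows to 0.85 as its top tips outward (chute +y). L of 4 mm steel sheet; hinge line along its bottom edge, parallel to chute x, at chute y +48, z +10 mm. Long panel x -180..+20, top z 79; shut, its inner face is at y +46. The lip is clear of the rack from 0.56 rad on. Sprung shut: near 0.7 rad a fingertip at z 40 holds it with about 2.5 N.
- gate_lip (a point): Free edge of the gate's inward lip, half-way up: shut, at chute x +20, y +20, z +58 mm. The lip (x +20..+24, y +20..+46, z 40..76 mm) stops the rack; pushing the rack at it cannot open it. Let go with the rack beside it, the lip rests lightly on the rack's smooth side, the rack still slides, and the gate snaps shut once the rack is past.
- rack: Loose blue plastic frame with six pale upright day boxes, all one piece, about 0.4 kg: 116 mm long (x), 76 wide (y), frame 64 high, lids to 67. Origin at the centre of its underside, +x its leading end, near parallel to chute x. It starts in the lane upstream of the lip. Fully home its origin is at chute x +98 mm, its tail then 20 mm past the lip's x +20 face.
- rack_tail (a point): Middle of the rack's flat rear wall, which is to be pushed, 40 mm above the rack's underside (the wall is 76 mm wide, 64 mm high).
- stop_face (a point): Middle of the end stop's rubber face (chute x +156 mm, z +30; block 88 mm wide, top z 46), which the rack's leading end must reach.

How it is judged:
By the outcome, as a careful person would: the job done as asked, in the order asked, and still so for the second after the job is handed in, with the robot touching nothing.
It also fails if it takes over 48 s, if anything falls off the work surface, if the arm or the gripper's body presses on something with over 40 N, if the wrist force passes 120 N, or if a joint passes its speed limit or range.

ROBOT

A 6-joint arm with a two-finger parallel gripper is mounted at the origin on the work surface. World frame = base frame: x ahead of the robot, y to its left, z up, the work surface at z = 0. Lengths are in mm, angles in rad, forces in N, time in s.
With the tool pointing down it reaches from about 275 to 825 mm from the base axis. Payload 4.9 kg.
Tool frame: the origin (TCP) lies at the very end of the fingers, on their centre line; the grasp point (between the pads) lies 19 mm behind it; z points along the fingers, y is the line along which they close (so a half turn about z gives the same grasp; the last joint's range is limited). The gripper opens to 85 mm and grips with 20 to 120 N. Pads are 22 mm wide; open, the fingers measure 114 mm over their backs; the gripper's body (76 mm by 85 mm) begins 54 mm behind the grasp point. The pads swing forward as they close: fully open they stand 13 mm farther back than shut.
Start: joints at [-1.427, 0.326, -0.193, 1.052, 0, 1.437], TCP at [150.844, -528.928, 231.281] pointing down, gripper open.
Joint ranges: [-2.65, 2.65], [-0.97, 1.79], [-1.3, 1.35], [-1.93, 2.1], [-1.47, 1.37], [-3.14, 3.14]. Speed limits (rad/s): [2.57, 2.57, 3.14, 3.14, 3.14, 3.14].

INTERFACE

Orientations are given as [roll, pitch, yaw] about the fixed x, y, z axes, in that order (R = Rz(yaw) Ry(pitch) Rx(roll)).
In Python, from bench import bot, solve_ik, imaging gives the robot as it stands. Calls block until the motion is done:
- bot.move_ptp(position, orientation): joint-space move of the TCP to a pose.
- bot.movel(position, rot=None, max_speed=150, threshold=None): straight line of the TCP; rot=None keeps the orientation; max_speed is the mean speed in mm/s. With threshold (N) it stops when the force on the tool has changed by that much, and returns True; else False.
- bot.move_j(angles): joint-space move.
- bot.grip(opening, effort=None): opening from 0.0 (shut) to 1.0 (fully open); effort is the grip in N (None keeps the last); returns when the fingers have stopped.
- bot.dwell(seconds).
- solve_ik(position, orientation): joint angles nearest the present ones, or None.
- bot.get_state(): the state.
- imaging.capture(name): name is "scene" or "top" or "wrist"; returns the picture (400x640x3 uint8, blue, green, red); there is no depth.
- imaging.camera_model(name): a dict with "K" (3x3 intrinsics, pixels), "k1" (the pictures are not rectified: a ray, as slopes to the right and down, at radius r is drawn at 1 + k1 r^2 times it, then the intrinsics apply), "position" and "rotation" of the camera in the world. Camera axes: x right, y up, looking along -z (the intrinsics and any distortion apply to the point x, -y, -z); pixel columns grow to the right and rows downward; lengths in mm; the calibration is good to about 2 mm. A picture is of the moment at which its call begins: read the wrist's pose just before it. camera_model takes no time and is no camera call; for the wrist camera it gives the pose at the moment of the call.
A pose or a line that the arm cannot do raises bot.IKError and nothing moves.
- bot.sign_off(): hands the job in; it is judged then, once.
The state is a dict: "t": time; "qpos": joint angles; "joint_velocities": joint speeds; "effort": joint torques, N m; "tcp_pos": TCP position; "orientation": TCP orientation; "contact_force": force on the tool from outside, world axes, zero at the start; "wrist_torque": the same for the moment, N m; "opening": opening from 0.0 (shut) to 1.0 (fully open); "gripper_force": force on a finger pad.
Only numpy, scipy, OpenCV 4.12 (cv2) and the standard library are available. Lean on these libraries where they do the work, as an engineer would, in place of code of your own. Each camera call takes 0.05 s, during which the arm holds its last target. There are 200 camera calls.

## Working session

There is one attempt and no reset: what is moved stays moved. The work goes in short steps, each a Python script; the robot and the scene stay as the last script left them, time stands still between calls to the robot, and variables do not carry over. Pictures are saved under pics/ and viewed, at most 10 in all, crops included, and the job is handed in when it is done.

```bash
mkdir -p pics; ls
python3 - <<'E'
from bench import bot, solve_ik, imaging
import cv2
for n in("scene","top"):
    cv2.imwrite(f"pics/{n}0.png",imaging.capture(n)); m=imaging.camera_model(n);print(n,m)
print(bot.get_state())
E
```

```text
pics
scene {'K': array([[489.22218598,   0.        , 314.07756522],
       [  0.        , 489.22218598, 199.88519432],
       [  0.        ,   0.        ,   1.        ]]), 'k1': -0.004449837484987678, 'position': array([1064.84005869, -363.11186035,  473.65513159]), 'rotation': array([ 1.03691292, -0.00235372,  0.92695109])}
top {'K': array([[388.00527482,   0.        , 318.02473832],
       [  0.        , 388.00527482, 195.69904532],
       [  0.        ,   0.        ,   1.        ]]), 'k1': -0.08880933742450971, 'position': array([433.21560744,   8.86865911, 717.41760913]), 'rotation': array([ 0.18071171,  0.01783065, -1.54255337])}
{'t': 0.1, 'qpos': array([-1.42718004e+00,  3.26879037e-01, -1.93499069e-01,  1.05201411e+00,
        3.46891817e-05,  1.43658526e+00]), 'joint_velocities': array([-1.13055424e-03, -1.59647488e-03,  2.68205620e-03,  3.76032801e-05,
       -1.62882278e-04, -3.81438692e-05]), 'effort': array([ 5.30971956e-04, -4.44238901e+01,  2.63037443e+01,  7.87782337e-03,
       -1.83335674e-04,  5.12913573e-06]), 'tcp_pos': array([ 150.78502997, -528.37137619,  230.56933525]), 'orientation': array([-3.14001575e+00, -2.47921250e-04,  2.77827137e-01]), 'contact_force': array([-0.19975878, -0.07847778, -0.45447605]), 'wrist_torque': array([-0.01943316,  0.06742658, -0.04010208]), 'gripper_force': 0.0, 'opening': 1.0031863265296683}
```

View pics/scene0.png

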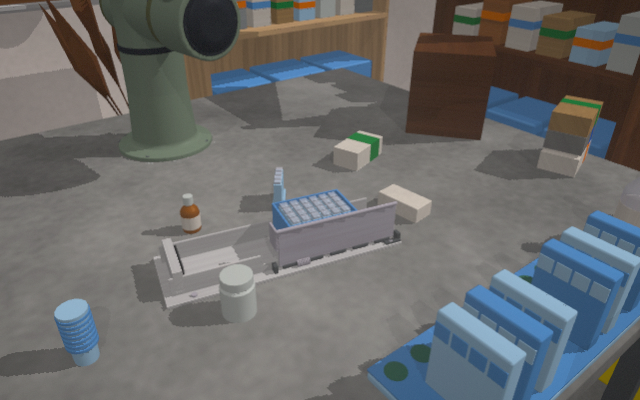

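View pics/top0.png

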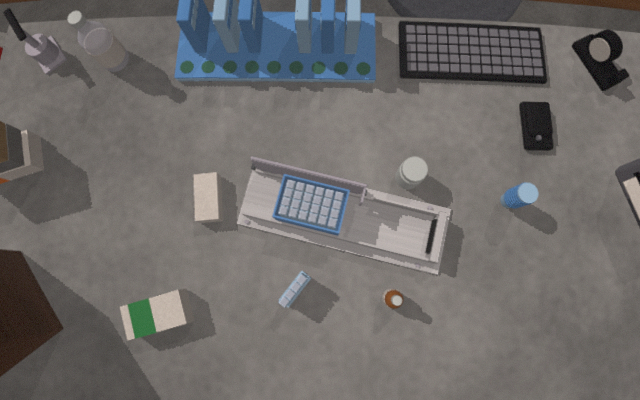

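The top view shows the chute running left to right from about (245,195) to (445,240). The blue rack is at (275–348, 178–232), the gate panel along (250,160)–(365,190), and the lip near (365,195). The stop bar is at (432,236). I'll zoom in for exact corners.

Run:
```python
import cv2
im=cv2.imread("pics/top0.png")[145:285,235:460]
cv2.imwrite("pics/crop.png",cv2.convertScaleAbs(cv2.resize(im,None,fx=3.5,fy=3.5,interpolation=cv2.INTER_CUBIC),alpha=1.3))
```

```text
(no output)
```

View pics/crop.png

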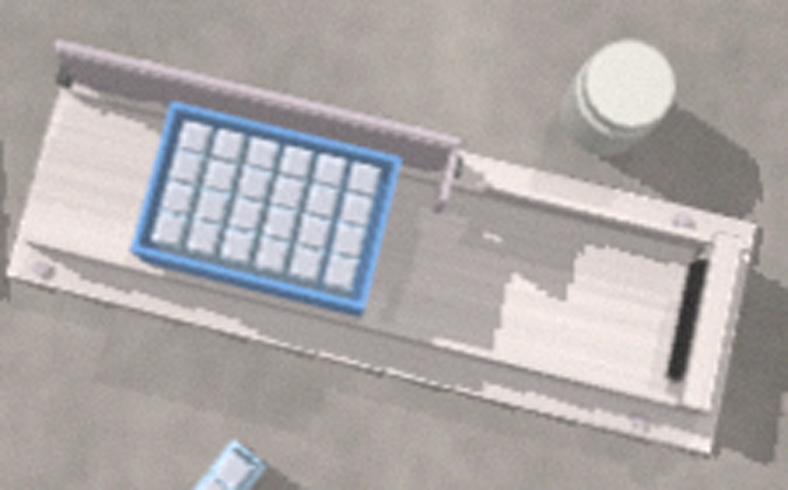

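The crop shows these corners:
- **Plate:** (10,278) and (712,453).
- **Gate top:** (57,42) to (458,142).
- **Lip tip:** (443,207).
- **Rack top:** (175,103), (402,157), (365,313), (133,252).

Next I cast rays to these.

```bash
cat > h.py <<'E'
import numpy as np, cv2
from scipy.spatial.transform import Rotation as R
from bench import bot, solve_ik, imaging
def ray(m,px,z):
    K=m["K"]; u=np.array([(px[0]-K[0,2])/K[0,0],(px[1]-K[1,2])/K[1,1]]); s=u.copy()
    for _ in range(20): s=u/(1+m["k1"]*(s@s))
    d=R.from_euler("xyz",m["rotation"]).apply([s[0],-s[1],-1]); p=np.array(m["position"])
    return (p+d*(z-p[2])/d[2])[:2]
def fit(L,W):  # rigid 2D: W = Rot L + t
    L,W=np.array(L,float),np.array(W); l,w=L-L.mean(0),W-W.mean(0)
    a=np.arctan2((l[:,0]*w[:,1]-l[:,1]*w[:,0]).sum(),(l*w).sum())
    M=np.array([[np.cos(a),-np.sin(a)],[np.sin(a),np.cos(a)]]); t=W.mean(0)-M@L.mean(0)
    return a,t,M,(W-t)@M-L
E
python3 - <<'E'
from h import *
m=imaging.camera_model("top")
w=lambda x,y,z: ray(m,(235+(x+.5)/3.5-.5,145+(y+.5)/3.5-.5),z)
a,t,M,r=fit([(-190,-62),(190,-62),(-180,48),(20,50),(22,20)],[w(10,278,6),w(712,453,6),w(57,42,79),w(458,142,79),w(443,207,76)])
print("chute",a,t,r.round(1).tolist())
ra,rt,_,rr=fit([(-58,38),(58,38),(58,-38),(-58,-38)],[w(175,103,70),w(402,157,70),w(365,313,70),w(133,252,70)])
print("rack",ra-a,(rt-t)@M,rr.round(1).tolist())
print("stop",[((w(x,y,46)-t)@M).round(1) for x,y in((688,320),)])
for y in(a,a+np.pi):
    for c in((-150,5),(0,30),(40,0)):
        print(y,c,solve_ik([*(M@c+t),35],[np.pi,0,y]))
E
```

```text
chute -1.7937278366855143 [525.46117703 -24.61776926] [[1.6, -1.1], [-0.4, 1.1], [-0.9, 2.5], [0.6, -0.3], [-1.0, -2.3]]
rack 0.001275211782163721 [-60.62761088  -1.12848923] [[0.8, 0.1], [-1.0, 0.9], [-0.3, -1.0], [0.5, 0.0]]
stop [array([153.4,  -2.2])]
-1.7937278366855143 (-150, 5) [ 0.08270759  0.57237949 -0.36048167  0.63793517  0.         -1.26515723]
-1.7937278366855143 (0, 30) [-0.18913651  0.54269073 -0.41808673  0.61001886  0.         -1.53700133]
-1.7937278366855143 (40, 0) [-0.26441755  0.49308876 -0.51297611  0.56473146  0.         -1.61228237]
1.3478648169042788 (-150, 5) [ 0.08270759  0.57237949 -0.36048167  0.63793517  0.          1.87643542]
1.3478648169042788 (0, 30) [-0.18913651  0.54269073 -0.41808673  0.61001886  0.          1.60459132]
1.3478648169042788 (40, 0) [-0.26441755  0.49308876 -0.51297611  0.56473146  0.          1.52931028]
```

```bash
cat >> h.py <<'E'
A=-1.7937; T=np.array([525.5,-24.6]); M=np.array([[np.cos(A),-np.sin(A)],[np.sin(A),np.cos(A)]])
ORI=[np.pi,0,A+np.pi]
P=lambda x,y,z:[*(M@[x,y]+T),z]
def st(tag=""):
    s=bot.get_state(); p=s["tcp_pos"]
    print(tag,"t%.1f"%s["t"],"chute",((p[:2]-T)@M).round(1),p[2].round(1),"F",(s["contact_force"][:2]@M).round(1),s["contact_force"][2].round(1),"op%.2f"%s["opening"])
E
python3 - <<'E'
from h import *
bot.grip(0.53,40); bot.move_ptp(P(-150,3,140),ORI); st()
cv2.imwrite("pics/w1.png",imaging.capture("wrist"))
E
```

```text
t3.3 chute [-149.2    3.5] 140.1 F [1.1 0.2] -0.1 op0.53
```

View pics/w1.png

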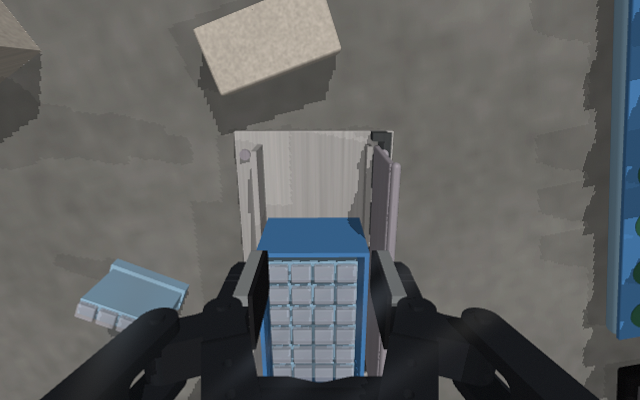

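The wrist view has the rack's rear wall at rows 218–255 and columns 262–368. The finger pads are near (255,275) and (388,275), with linkage knobs near (215,315) and (425,310). I'll check how wide the fingers are at several heights.

Run:
```python
from h import *
m=imaging.camera_model("wrist"); print(m["position"],(m["position"][:2]-T)@M)
for n,px in dict(padRtop=(370,252),padRbot=(405,300),padLtop=(268,252),padLback=(240,300),knobR=(436,310),knobL=(202,318),elbowR=(500,330)).items():
    print(n,{h:((ray(m,px,140+h)-T)@M).round().tolist() for h in(0,6,12,25,40,60)})
for n,px in dict(tail70L=(258,255),tail70R=(370,255)).items(): print(n,((ray(m,px,70)-T)@M).round(1))
for n,px in dict(tail6L=(266,218),tail6R=(362,218)).items(): print(n,((ray(m,px,6)-T)@M).round(1))
print("plate",[((ray(m,p,6)-T)@M).round(1) for p in((235,131),)],"gate",((ray(m,(397,164),79)-T)@M).round(1))
```

```text
[579.41572183 197.63982777 283.57271664] [-228.66027892    3.45296233]
padRtop {0: [-155.0, 26.0], 6: [-158.0, 25.0], 12: [-161.0, 24.0], 25: [-168.0, 22.0], 40: [-176.0, 20.0], 60: [-186.0, 17.0]}
padRbot {0: [-130.0, 44.0], 6: [-134.0, 42.0], 12: [-138.0, 40.0], 25: [-147.0, 37.0], 40: [-158.0, 33.0], 60: [-171.0, 27.0]}
padLtop {0: [-155.0, -19.0], 6: [-158.0, -18.0], 12: [-161.0, -18.0], 25: [-168.0, -15.0], 40: [-176.0, -13.0], 60: [-186.0, -10.0]}
padLback {0: [-130.0, -34.0], 6: [-134.0, -32.0], 12: [-138.0, -31.0], 25: [-147.0, -27.0], 40: [-158.0, -23.0], 60: [-171.0, -18.0]}
knobR {0: [-124.0, 59.0], 6: [-129.0, 57.0], 12: [-133.0, 54.0], 25: [-143.0, 49.0], 40: [-153.0, 43.0], 60: [-168.0, 36.0]}
knobL {0: [-120.0, -53.0], 6: [-125.0, -50.0], 12: [-129.0, -48.0], 25: [-139.0, -43.0], 40: [-150.0, -37.0], 60: [-166.0, -29.0]}
elbowR {0: [-113.0, 91.0], 6: [-118.0, 87.0], 12: [-123.0, 84.0], 25: [-133.0, 76.0], 40: [-145.0, 67.0], 60: [-161.0, 54.0]}
tail70L [-117.2  -37.4]
tail70R [-117.    37.4]
tail6L [-118.3  -41. ]
tail6R [-118.1   39.5]
plate [array([-190.7,  -61.4])] gate [-181.2   49.4]
```

The chute frame agrees to about 1 mm, and the rack tail is at chute x ≈ -118. Because the linkage knobs stick out, I'll tilt the tool 0.2 rad about chute x so that only the fingertip touches the gate.

```bash
cat >> h.py <<'E'
ORI2=(R.from_rotvec(0.2*np.array([*M[:,0],0]))*R.from_euler("xyz",ORI)).as_euler("xyz")
E
python3 - <<'E'
from h import *
for p in(P(-150,1,140),P(-150,1,27),P(-150,35,27),P(10,35,27),P(32,-8,30)): print(solve_ik(p,ORI2))
bot.movel(P(-150,1,140),ORI2); st()
print(bot.movel(P(-150,1,60),max_speed=120,threshold=6)); st()
print(bot.movel(P(-150,1,27),max_speed=60,threshold=6)); st()
cv2.imwrite("pics/s2.png",cv2.resize(imaging.capture("scene")[150:320,130:450],None,fx=2.4,fy=2.4))
E
```

```text
[ 0.1205433   0.32377358 -0.47516475  0.58325488 -0.06694887  1.90790879]
[ 0.1205433   0.4862285  -0.58790864  0.30805607 -0.06694887  1.90790879]
[ 0.09952472  0.52675383 -0.50820798  0.34588824 -0.06299415  1.88722195]
[-0.20551727  0.45943816 -0.64116031  0.27022728 -0.00345398  1.58783622]
[-0.25282229  0.39341048 -0.75416706  0.22330593  0.00594306  1.54147374]
 t3.7 chute [-149.6    0.3] 140.4 F [-0.   0.2] 0.1 op0.53
False
 t4.5 chute [-150.2    1.9] 60.4 F [-0.2 -0.5] -0.1 op0.53
False
 t5.2 chute [-150.     0.9] 26.8 F [-0.1  0.5] -0.1 op0.53
```

View pics/s2.png

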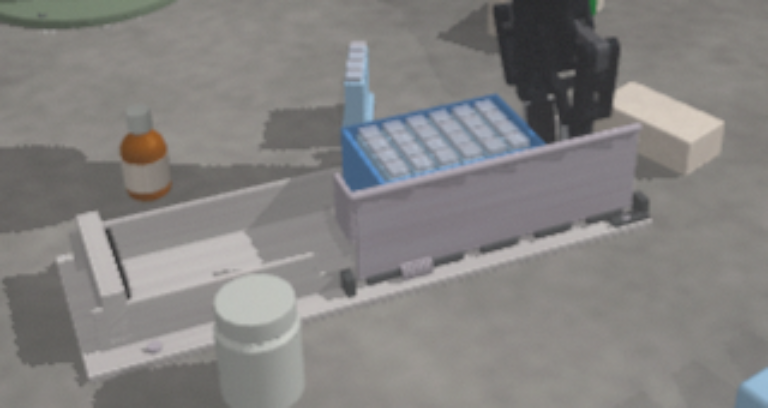

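The fingers, at about (555,110), are in the lane behind the rack with no contact, and the gate is still shut. Now I open it and look.

Run:
```python
from h import *
for y in(12,24,35):
    print(bot.movel(P(-150,y,27),max_speed=40,threshold=15)); st()
cv2.imwrite("pics/s3.png",cv2.resize(imaging.capture("scene")[150:320,130:450],None,fx=2.4,fy=2.4))
```

```text
False
 t5.7 chute [-150.    12.2] 27.1 F [ 0.1 -1.1] 1.0 op0.53
False
 t6.2 chute [-150.    24.3] 27.0 F [ 0.2 -1.7] 1.0 op0.53
False
 t6.6 chute [-150.    35.3] 27.0 F [ 0.5 -2.4] 1.4 op0.53
```

View pics/s3.png

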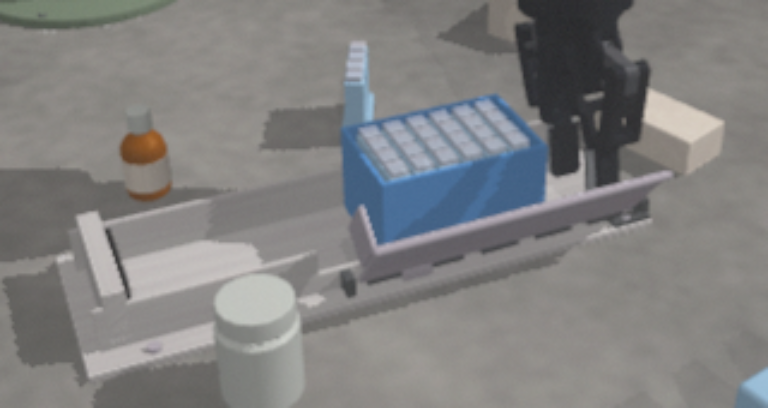

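The gate is tipped outward by the front finger, with its top edge running (358,210)–(672,175) in the crop. I compute the angle from that, then push if it is in range.

Run:
```python
from h import *
m=imaging.camera_model("scene")
th=np.linspace(.4,.9,101); e=[]
for px,x in(((130+672/2.4,150+175/2.4),-180),):
    d=[np.linalg.norm((ray(m,px,10+69*np.cos(t))-T)@M-[x,48+69*np.sin(t)]) for t in th]
    i=int(np.argmin(d)); e.append(th[i]); print("theta",th[i],d[i])
if .6<e[0]<.82:
    for x in(-128,-90,-50,-20,3):
        r=bot.movel(P(x,35,27),max_speed=45,threshold=15); st(r)
        if r: break
    cv2.imwrite("pics/s4.png",cv2.resize(imaging.capture("scene")[150:320,130:450],None,fx=2.4,fy=2.4))
```

```text
theta 0.675 1.172315960929724
False t7.3 chute [-127.6   35.4] 27.3 F [-2.3 -1.8] 2.5 op0.53
False t8.3 chute [-90.5  35.1] 27.2 F [-4.2 -3. ] 3.9 op0.53
False t9.3 chute [-50.6  35. ] 27.1 F [-4.8 -2. ] 2.8 op0.53
False t10.1 chute [-20.4  34.9] 27.1 F [-4.7 -1.8] 3.0 op0.53
False t10.8 chute [ 2.8 34.8] 27.0 F [-4.8 -2. ] 2.9 op0.53
```

View pics/s4.png

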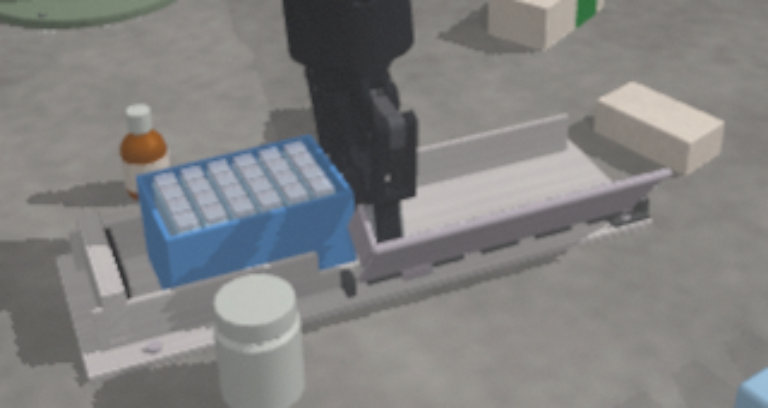

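The rack is well past the lip, its leading end near the stop, and the gate finger is near (388,225). Now I ease the gate down onto the rack's side, shut the fingers and push it home.

Run:
```python
from h import *
bot.movel(P(-4,35,27),max_speed=40); 
st(bot.movel(P(-8,1,29),max_speed=40,threshold=15))
bot.grip(0.0,20); st()
st(bot.movel(P(-8,-8,31),max_speed=40,threshold=15))
for x in(8,18):
    r=bot.movel(P(x,-8,31),max_speed=30,threshold=15); st(r)
r=bot.movel(P(34,-8,31),max_speed=15,threshold=12); st(r)
cv2.imwrite("pics/s5.png",cv2.resize(imaging.capture("scene")[150:320,130:450],None,fx=2.4,fy=2.4))
```

```text
False t12.2 chute [-8.   1.4] 29.1 F [-0.4  0.4] 0.0 op0.53
 t12.7 chute [-8.  1.] 29.0 F [0.3 1. ] 0.3 op-0.00
False t13.1 chute [-8.  -8.4] 31.1 F [-0.7 -0.4] -0.6 op0.00
False t13.8 chute [ 7. -8.] 31.1 F [-4.8 -0.4] 0.3 op0.00
False t14.2 chute [18.1 -7.9] 31.0 F [-2.4  0.2] -0.9 op-0.00
True t14.9 chute [26.  -8.1] 31.0 F [-1.9 -0.4] -0.6 op0.00
```

View pics/s5.png

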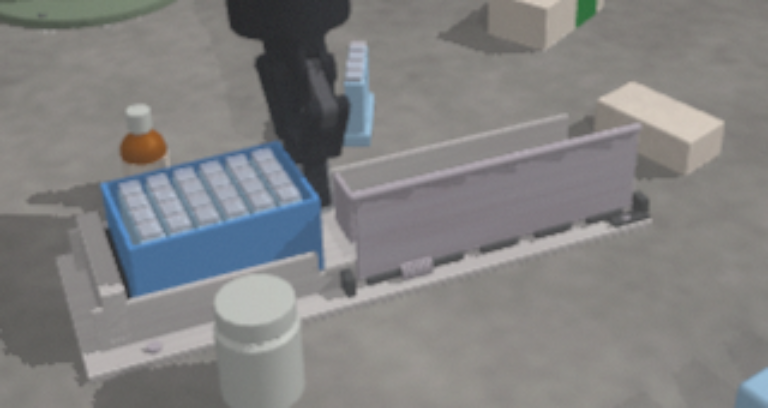

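The gate has snapped shut and the rack is at or near the stop. I press once more to confirm it is seated, then retreat.

Run:
```python
from h import *
for x in(28,30,32,34):
    r=bot.movel(P(x,-8,31),max_speed=10,threshold=18); bot.dwell(.2); st(r)
    if -(bot.get_state()["contact_force"][:2]@M)[0]>12: break
bot.movel(P(2,-10,31),max_speed=60); st()
bot.movel(P(-5,-10,200),max_speed=120); bot.movel(P(-150,-10,260),max_speed=200); st()
im=imaging.capture("top")
cv2.imwrite("pics/t6.png",cv2.resize(im[145:285,235:460],None,fx=3.5,fy=3.5,interpolation=cv2.INTER_CUBIC))
```

```text
False t15.7 chute [26.  -8.3] 31.0 F [-9.1 -0.4] 1.7 op0.00
False t16.2 chute [26.  -8.2] 31.2 F [-14.7   0.5] 3.8 op0.00
 t16.8 chute [  2.  -10.1] 30.9 F [-0.4  0.3] -0.0 op-0.00
 t19.3 chute [-149.3  -10.5] 259.2 F [0.7 0. ] 0.4 op0.00
```

View pics/t6.png

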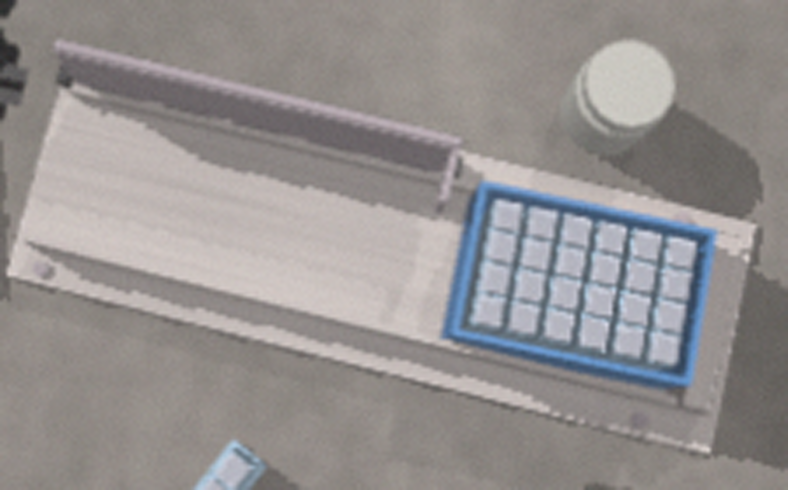

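The rack is at (446–716, 185–383) against the stop and the gate is shut, with the jar unmoved. I'll check the pose numerically before handing in.

Run:
```python
from h import *
m=imaging.camera_model("top")
w=lambda x,y,z: ray(m,(235+(x+.5)/3.5-.5,145+(y+.5)/3.5-.5),z)
a,t,_,r=fit([(-58,38),(58,38),(58,-38),(-58,-38)],[w(482,185,70),w(716,233,70),w(690,383,70),w(446,337,70)])
x=(t-T)@M; print(a-A,x,r.round(1).tolist())
if abs(x[0]-98)<3: bot.sign_off(); print("signed off")
```

```text
0.04022108106895028 [95.2994732  -0.93693143] [[1.3, -0.9], [0.6, -0.6], [-0.2, 1.9], [-1.8, -0.4]]
the job is handed in; nothing more can be done
signed off
```

The job is handed in: I held the gate open with one fingertip while the other pushed the rack past the lip, then pushed the rack on until it stopped hard (15 N, no further movement), and the gate sprang shut behind it. The one doubt is that the last image put the rack at chute x 95.3 ± about 2 mm, against 98 fully home, and turned about 0.04 rad.

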